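Tighten the hand-screws round a disc-filter holder by counted quarter turns

TASK

Tighten the round filter holder's T-headed hand-screws clockwise (seen from above), one after another, going clockwise round the rim and starting with the red one: red and yellow get one quarter turn each, blue gets two, so that each white pointer ends at a tick line of its collar. The black screw is already tight: pass it by without turning it, do not overshoot or back off the others, and leave the things standing round about where they are.

Things in the scene. Friction and masses are not known exactly. Their poses are not given: they have to be found in the camera images.
- filter_holder: round steel disc-filter holder, fixed, 164 mm across, flat top 36 mm above its origin (centre of its underside, on the 2 mm thick pad), z up. Four T-headed screws stand 62 mm from its axis, 90 degrees apart: red always on the holder's +x side, blue, yellow, black in any order. In the middle a hose port, 16 mm across, 32 mm above the flat top: a wide-open gripper can strike it
- red_screw (a joint): turning angle of the red screw, rad, growing clockwise seen from above; starts within 0.08 of 0, the pointer by one of four black tick lines (at 0, pi/2, pi, 3 pi/2) on its white collar, 40 mm across; stays where it is left (0.12 N m to turn; end stops at -0.8 and 4.5). To be turned one quarter turn
- red_grip (a point): centre of the red screw's T head, on the screw's upright axis, turning with it. The head is an upright bar 40 mm long (point's x), 11 mm thick (y), 24 mm tall (z, 12 mm above and below this point), gripped across its thickness from above; white pointer stripe on the +x end. The holder's flat top lies 32 mm below this point, the collar's top 27 mm below
- blue_screw (a joint): turning angle of the blue screw, rad, growing clockwise seen from above; starts within 0.08 of 0, the pointer by one of four black tick lines (at 0, pi/2, pi, 3 pi/2) on its white collar, 40 mm across; stays where it is left (0.12 N m to turn; end stops at -0.8 and 4.5). To be turned two quarter turns
- blue_grip (a point): centre of the blue screw's T head, on the screw's upright axis, turning with it. The head is an upright bar 40 mm long (point's x), 11 mm thick (y), 24 mm tall (z, 12 mm above and below this point), gripped across its thickness from above; white pointer stripe on the +x end. The holder's flat top lies 32 mm below this point, the collar's top 27 mm below
- yellow_screw (a joint): turning angle of the yellow screw, rad, growing clockwise seen from above; starts within 0.08 of 0, the pointer by one of four black tick lines (at 0, pi/2, pi, 3 pi/2) on its white collar, 40 mm across; stays where it is left (0.12 N m to turn; end stops at -0.8 and 4.5). To be turned one quarter turn
- yellow_grip (a point): centre of the yellow screw's T head, on the screw's upright axis, turning with it. The head is an upright bar 40 mm long (point's x), 11 mm thick (y), 24 mm tall (z, 12 mm above and below this point), gripped across its thickness from above; white pointer stripe on the +x end. The holder's flat top lies 32 mm below this point, the collar's top 27 mm below
- black_screw (a joint): turning angle of the black screw, rad, growing clockwise seen from above; starts within 0.08 of 0, the pointer by one of four black tick lines (at 0, pi/2, pi, 3 pi/2) on its white collar, 40 mm across; stays where it is left (0.12 N m to turn; end stops at -0.8 and 4.5). Already tight: not to be turned
- black_grip (a point): centre of the black screw's T head, on the screw's upright axis, turning with it. The head is an upright bar 40 mm long (point's x), 11 mm thick (y), 24 mm tall (z, 12 mm above and below this point), gripped across its thickness from above; white pointer stripe on the +x end. The holder's flat top lies 32 mm below this point, the collar's top 27 mm below
- wash_water: loose wash bottle with blue cap and bent spout, 62x93x191 mm, standing on the pad beside the holder; origin at the centre of its underside; a bystander. The origin is that of body and spout together: the 62 mm round body is centred 15 mm to its +y
- amber_bottle: loose small brown-banded bottle with black screw cap, 50 mm across, 100 mm tall, standing on the pad beside the holder; origin at the centre of its underside; a bystander
- beaker_a: loose empty glass beaker, 54 mm across, 71 mm tall, standing on the pad; origin at the centre of its underside; a bystander
- lab_timer: loose white and blue bench timer, 77x73x19 mm, lying on the pad; origin at the centre of its underside; a bystander
- marker_blue: loose marker pen with blue cap, 132 mm long, 16 mm thick, lying on the pad; origin at the centre of its underside; a bystander

How it is judged:
On the way, in this order (a step that is already met when the one before it is completed fails the run):
1. the red screw stands one quarter turn on, at rest, with the blue and yellow ones not yet turned (value of joint red_screw between 1.3708 and 1.7708 rad and velocity of joint red_screw between -0.1 and 0.1 rad/s and value of joint blue_screw between -0.2 and 0.2 rad and value of joint yellow_screw between -0.2 and 0.2 rad), for 0.2 s.
2. the next of the blue and yellow screws, clockwise round the rim from red, stands at its count (blue two quarter turns, yellow one), at rest, with the last one not yet turned ((((y of blue_grip in the frame of filter_holder below -0.04 m or y of yellow_grip in the frame of filter_holder above 0.04 m) and value of joint blue_screw between 2.9416 and 3.3416 rad and velocity of joint blue_screw between -0.1 and 0.1 rad/s and value of joint yellow_screw between -0.2 and 0.2 rad and value of joint red_screw between 1.3708 and 1.7708 rad) or (not (y of blue_grip in the frame of filter_holder below -0.04 m or y of yellow_grip in the frame of filter_holder above 0.04 m) and value of joint yellow_screw between 1.3708 and 1.7708 rad and velocity of joint yellow_screw between -0.1 and 0.1 rad/s and value of joint blue_screw between -0.2 and 0.2 rad and value of joint red_screw between 1.3708 and 1.7708 rad))), for 0.2 s.
3. the last one stands at its count too, at rest (value of joint red_screw between 1.3708 and 1.7708 rad and value of joint blue_screw between 2.9416 and 3.3416 rad and value of joint yellow_screw between 1.3708 and 1.7708 rad and velocity of joint blue_screw between -0.1 and 0.1 rad/s and velocity of joint yellow_screw between -0.1 and 0.1 rad/s), for 0.2 s.
At the end, for the whole second after the job is handed in: red and yellow screws stand one quarter turn and blue two quarter turns clockwise of their 0 ticks, black still at its 0 tick, each within 0.2 rad and at rest; the bystanders within 30 mm of where they stood (all of step 3 and value of joint black_screw between -0.2 and 0.2 rad and velocity of joint red_screw between -0.1 and 0.1 rad/s and distance of each of wash_water, amber_bottle, beaker_a, lab_timer, marker_blue from where it was at the start of the episode below 0.03 m); the robot touches nothing.
It fails at once if the black screw is turned by more than 0.25 rad (value of joint black_screw above 0.25 rad or value of joint black_screw below -0.25 rad).
It fails at once if a screw is turned more than 0.4 rad past its count, or backwards by more than 0.4 rad (value of joint any of red_screw, yellow_screw above 1.9708 rad or value of joint blue_screw above 3.5416 rad or value of joint any of red_screw, blue_screw, yellow_screw below -0.4 rad).
It fails at once if a bystander is shoved more than 30 mm or knocked over (distance of any of wash_water, amber_bottle, beaker_a, lab_timer, marker_blue from where it was at the start of the episode above 0.03 m or angle between any of wash_water, amber_bottle, beaker_a's own z axis and vertical above 0.5 rad).
It also fails if it takes over 72 s, if anything falls off the work surface, if the arm or the gripper's body presses on something with over 40 N, if the wrist force passes 120 N, or if a joint passes its speed limit or range.

ROBOT

A 7-joint arm with a two-finger parallel gripper is mounted at the origin on a cart in front of the work surface, level with it; the furniture and walls round the work are solid. World frame = base frame: x ahead of the robot, y to its left, z up, the work surface at z = 0. Lengths are in m, angles in rad, forces in N, time in s.
With the tool pointing down it reaches from about 0.4 to 0.85 m from the base axis. Payload 4.5 kg.
Tool frame: the origin (TCP) lies at the very end of the fingers, on their centre line; the grasp point (between the pads) lies 19 mm behind it; z points along the fingers, y is the line along which they close (so a half turn about z gives the same grasp; the last joint's range is limited). The gripper opens to 85 mm and grips with 20 to 120 N. Pads are 22 mm wide; open, the fingers measure 114 mm over their backs; the gripper's body (76 mm by 85 mm) begins 54 mm behind the grasp point. The pads swing forward as they close: fully open they stand 13 mm farther back than shut.
Start: joints at [-1.206, 0.689, -0.195, 1.565, 0.157, 0.902, -0.215], TCP at [0.203, 0.591, 0.231] pointing down, gripper open.
Joint ranges: [-3.01, 3.01], [-0.46, 2.08], [-1.47, 1.51], [0.13, 2.56], [-1, 4.14], [0.04, 2.09], [-2.66, 2.66]. Speed limits (rad/s): [2.57, 2.57, 3.14, 3.14, 3.14, 3.14, 3.14].

INTERFACE

Orientations are given as a 3x3 rotation matrix whose columns are the frame's x, y, z axes.
In Python, from station import status, viewer, workorder gives the robot as it stands.
- The arm moves only by the tool drive_tool, never from a script. Its argument "increments" is a list of rows, each a list of 3 entries, a list of its own where there are three numbers: the shift along the tool's x, y, z as a fraction of full scale, then the turn, a rotation vector about the tool's x, y, z as a fraction of full scale, then the opening, from 0 (shut) to 1 (fully open). A call has 1 to 10 rows; each row is the pose to reach, as a shift and turn from the pose commanded when the call began, along the tool's axes at that moment; what a row does not reach only later rows make up. Full scale, the value 1, is 10 cm for a shift and 30 degrees for a turn. A row lasts 1/12 s, in which the tool goes at most 41.7 mm and 7.16 degrees, less where a joint would pass 70% of its speed; a pose out of reach is approached as far as the arm can. A call with a number of a shift or a turn outside -1 to 1 is refused whole. A call with a gripper value outside its range is refused whole. The fingers move at their own pace and stop on an object; "newtons" is the grip in N (left out, the last holds). Time passes only in rows, so rows that repeat a pose let the fingers close. It gives the time, the measured TCP pose, the force, the opening and the grip force at its end, in the units of the state.
- status.observe(): the state, without advancing time (a new reading comes with each control period).
- viewer.camera(name): name is "side" or "top" or "wrist"; returns (picture, depth): 384x512x3 uint8, red, green, blue; 384x512 float32, m along the optical axis (not along the pixel's ray), 0 where there is no reading.
- viewer.get_calibration(name): a dict with "camera_matrix" (3x3 intrinsics, pixels), "xyz" and "attitude" of the camera in the world. Camera axes: x right, y down, z forward; pixel columns grow to the right and rows downward; lengths in m; the calibration is good to about 2 mm. A picture is of the moment at which its call begins: read the wrist's pose just before it. get_calibration takes no time and is no camera call; for the wrist camera it gives the pose at the moment of the call.
- workorder.sign_off(): hands the job in; it is judged then, once.
The state is a dict: "time": time; "joint_pos": joint angles; "joint_vel": joint speeds; "tau": joint torques, N m; "ee_pos": TCP position; "orientation": TCP orientation; "ft_force": force on the tool from outside, world axes, zero at the start; "wrist_torque": the same for the moment, N m; "opening": finger opening in m; "grasp_force": force on a finger pad.
Only numpy, scipy, OpenCV 4.12 (cv2) and the standard library are available. Lean on these libraries where they do the work, as an engineer would, in place of code of your own. Each camera call takes 0.05 s, during which the arm holds its last target. There are 200 camera calls.

## Working session

There is one attempt and no reset: what is moved stays moved. The work goes in short steps, Python scripts to look and compute and a tool call to move; the robot and the scene stay as the last step left them, time stands still between calls to the robot, and variables do not carry over. Pictures are saved under pics/ and viewed, at most 10 in all, crops included, and the job is handed in when it is done.

Besides the shell and the picture viewer there is one more tool, called as name(argument=value, ...), one argument or row to a line, values as JSON. drive_tool: Moves the arm, as the interface text tells. Its arguments: {"type":"object","properties":{"increments":{"type":"array","items":{"type":"array"}},"newtons":{"type":"number"}},"required":["increments"]}

```bash
mkdir -p pics; python3 - <<'E'
from station import status, viewer
import cv2,numpy as np
s=status.observe();print({k:np.round(v,3).tolist() for k,v in s.items()})
for n in("top","side"):
    p,d=viewer.camera(n);c=viewer.get_calibration(n)
    print(n,np.round(c["camera_matrix"],1).tolist(),np.round(c["xyz"],3),np.round(c["attitude"],3).tolist())
    cv2.imwrite(f"pics/{n}0.png",p[:,:,::-1]);np.save(f"{n}d.npy",d);np.save(f"{n}p.npy",p)
E
```

```text
{'time': 0.0, 'joint_pos': [-1.206, 0.69, -0.195, 1.566, 0.157, 0.902, -0.215], 'joint_vel': [-0.0, -0.002, 0.001, 0.001, 0.001, 0.003, -0.0], 'tau': [-0.001, -53.96, -1.267, -15.855, 0.009, 0.009, 0.0], 'ee_pos': [0.203, 0.59, 0.23], 'orientation': [[-0.946, 0.325, -0.0], [0.325, 0.946, -0.002], [-0.0, -0.002, -1.0]], 'ft_force': [0.014, 0.075, 0.152], 'wrist_torque': [0.021, 0.003, 0.004], 'grasp_force': 0.0, 'opening': 0.086}
top [[408.1, 0.0, 255.2], [0.0, 408.1, 188.3], [0.0, 0.0, 1.0]] [0.308 0.042 1.108] [[0.025, -0.987, 0.161], [-1.0, -0.027, -0.011], [0.015, -0.16, -0.987]]
side [[349.7, 0.0, 258.0], [0.0, 349.7, 189.9], [0.0, 0.0, 1.0]] [ 0.295 -0.62   0.543] [[0.971, -0.132, 0.202], [-0.241, -0.552, 0.798], [0.006, -0.824, -0.567]]
```

View pics/top0.png

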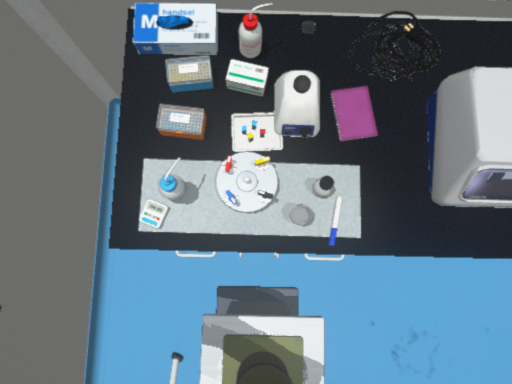

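```bash
cat > h.py <<'E'
import numpy as np,cv2
from station import status,viewer
def cloud(c,d):
    K=np.array(c["camera_matrix"]);v,u=np.mgrid[:d.shape[0],:d.shape[1]]
    P=np.stack([(u-K[0,2])*d/K[0,0],(v-K[1,2])*d/K[1,1],d],-1)
    return P@np.array(c["attitude"]).T+np.array(c["xyz"])
def proj(c,X):
    K=np.array(c["camera_matrix"]);R=np.array(c["attitude"])
    p=(np.atleast_2d(X)-c["xyz"])@R@K.T
    return p[:,:2]/p[:,2:]
E
python3 - <<'E'
from h import *
for n in("top","side"):
    c=viewer.get_calibration(n);d=np.load(n+"d.npy");p=np.load(n+"p.npy");P=cloud(c,d)
    h=cv2.cvtColor(p,cv2.COLOR_RGB2HSV)
    box=(abs(P[...,0]-.38)<.2)&(abs(P[...,1]-.06)<.3)
    print(n)
    # flat-top fit
    for nm,lo,hi in(("red",(0,120,60),(8,255,255)),("yellow",(20,120,80),(35,255,255)),("blue",(105,120,50),(130,255,255)),("black",(0,0,0),(180,255,60))):
        m=cv2.inRange(h,np.array(lo),np.array(hi))>0
        m&=box&(P[...,2]>.05)&(P[...,2]<.1)
        q=P[m]; print(nm,len(q),np.round(np.median(q,0),3) if len(q) else'', np.round(np.argwhere(m).mean(0)[::-1]) if len(q) else '')
    m=box&(abs(P[...,2]-.038)<.004);q=P[m]
    if len(q)>10:
        (cx,cy),r=cv2.minEnclosingCircle(q[:,:2].astype(np.float32));print("disc",cx,cy,r,np.median(q[:,2]),len(q))
c=viewer.get_calibration("top");p=np.load("topp.npy")
cv2.imwrite("pics/a.png",np.hstack([cv2.resize(p[140:250,130:350],(800,400),interpolation=2)])[:,:,::-1])
cv2.imwrite("pics/b.png",np.load("sidep.npy")[:,:,::-1])
E
```

```text
top
red 40 [0.534 0.102 0.082] [228. 166.]
yellow 56 [0.547 0.017 0.081] [261. 161.]
blue 38 [0.457 0.096 0.082] [230. 195.]
black 1 [ 0.507 -0.15   0.1  ] [327. 177.]
disc 0.45521485805511475 0.045584529638290405 0.20273064076900482 0.03850939596853531 1966
side
red 137 [0.536 0.097 0.073] [281. 174.]
yellow 104 [0.545 0.012 0.073] [295. 192.]
blue 90 [0.452 0.084 0.074] [250. 181.]
black 172 [ 0.48  -0.161  0.087] [287. 230.]
disc 0.46769875288009644 0.03162887692451477 0.2097223997116089 0.03928389172968394 1405
```

View pics/b.png

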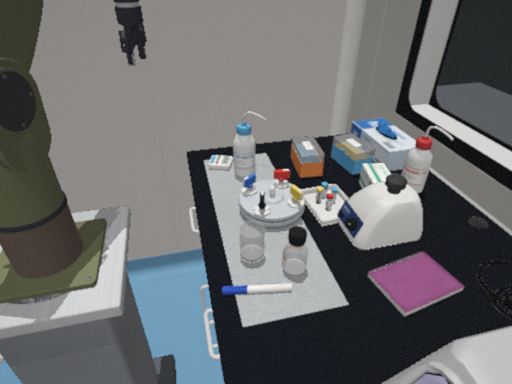

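drive_tool(
  increments=[
    [[-0.3,-0.3,-0.4],[0,0,0],1],
    [[-0.6,-0.6,-0.8],[0,0,0],1],
    [[-1,-1,-1],[0,0,0],1],
    [[-1,-1,-1],[0,0,0],1],
    [[-1,-1,-1],[0,0,0],1],
  ],
)

```text
time: 0.52
ee_pos: [0.2699, 0.459, 0.334]
orientation: [[-0.943, 0.332, 0.005], [0.332, 0.943, -0.001], [-0.005, 0.001, -1.0]]
ft_force: [0.4, -0.9, -0.3]
opening: 0.0854
grasp_force: 0.0
```

```bash
python3 - <<'E'
from h import *
s=status.observe();print({k:np.round(v,3).tolist() for k,v in s.items()})
c=viewer.get_calibration("wrist");R=np.array(s["orientation"])
print(c["camera_matrix"],R.T@(np.array(c["xyz"])-s["ee_pos"]),R.T@np.array(c["attitude"]))
E
```

```text
{'time': 0.517, 'joint_pos': [-0.987, 0.448, -0.22, 1.7, 0.118, 1.005, -0.018], 'joint_vel': [0.094, -0.057, -0.053, 0.03, -0.045, -0.003, 0.087], 'tau': [-2.22, -43.148, -2.541, -17.008, -0.315, 0.127, 0.254], 'ee_pos': [0.27, 0.459, 0.334], 'orientation': [[-0.943, 0.332, 0.005], [0.332, 0.943, -0.001], [-0.005, 0.001, -1.0]], 'ft_force': [0.357, -0.902, -0.257], 'wrist_torque': [-0.041, 0.001, 0.046], 'grasp_force': 0.0, 'opening': 0.085}
[[320.47126978   0.         253.12398542]
 [  0.         320.47126978 187.5012695 ]
 [  0.           0.           1.        ]] [ 0.06605331  0.00100955 -0.14001645] [[-1.39364143e-04 -9.65117108e-01 -2.61818542e-01]
 [ 9.99999906e-01 -2.41974886e-04  3.59676483e-04]
 [-4.10483439e-04 -2.61818467e-01  9.65117051e-01]]
```

View pics/a.png

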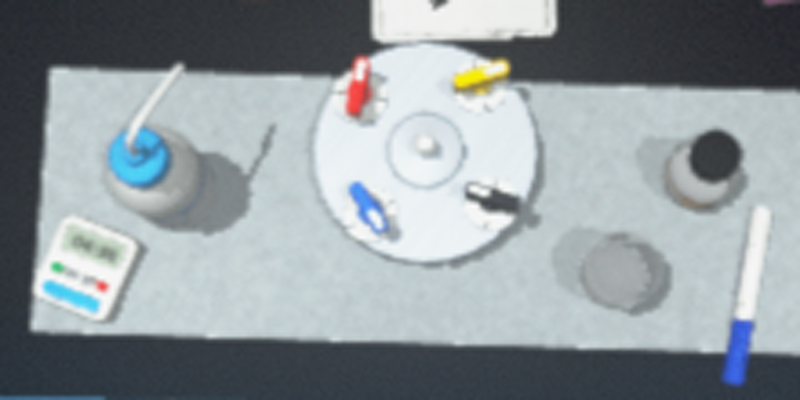

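drive_tool(
  increments=[
    [[-0.3,-0.3,0],[0,0,0],1],
    [[-0.6,-0.6,0],[0,0,0],1],
    [[-0.9,-0.9,0],[0,0,0],1],
    [[-1,-1,0],[0,0,0],1],
  ],
)

```text
time: 0.85
ee_pos: [0.3296, 0.3308, 0.3308]
orientation: [[-0.944, 0.331, 0.001], [0.331, 0.944, -0.005], [-0.002, -0.005, -1.0]]
ft_force: [-1.0, -0.3, 0.1]
opening: 0.0854
grasp_force: 0.0
```

drive_tool(
  increments=[
    [[-0.3,-0.3,0],[0,0,0],1],
    [[-0.6,-0.6,0],[0,0,0],1],
    [[-0.9,-0.9,0],[0,0,0],1],
    [[-1,-1,0],[0,0,0],1],
  ],
)

```text
time: 1.18
ee_pos: [0.3911, 0.2039, 0.3308]
orientation: [[-0.943, 0.332, -0.0], [0.332, 0.943, -0.004], [-0.001, -0.004, -1.0]]
ft_force: [0.6, -0.4, -0.4]
opening: 0.085
grasp_force: 0.0
```

drive_tool(
  increments=[
    [[-0.3,-0.3,0],[0,0,0],1],
    [[-0.6,-0.6,0],[0,0,0],1],
    [[-0.9,-0.9,0.3],[0,0,0],1],
    [[-1.0,-1.0,0.6],[0,0,0],1],
    [[-1.0,-1.0,0.8],[0,0,0],1],
    [[-1.0,-1.0,0.8],[0,0,0],1],
    [[-1.0,-1.0,0.8],[0,0,0],1],
    [[-1.0,-1.0,0.8],[0,0,0],1],
  ],
)

```text
time: 1.85
ee_pos: [0.4518, 0.0844, 0.2522]
orientation: [[-0.946, 0.323, 0.001], [0.323, 0.946, 0.001], [-0.001, 0.002, -1.0]]
ft_force: [0.2, 0.1, 0.6]
opening: 0.0855
grasp_force: 0.0
```

```bash
python3 - <<'E'
from h import *
s=status.observe();print({k:np.round(s[k],3).tolist() for k in("time","joint_pos","joint_vel","ee_pos","orientation")})
c=viewer.get_calibration("wrist");p,d=viewer.camera("wrist")
import pickle;pickle.dump((c,p,d),open("w1.pkl","wb"))
cv2.imwrite("pics/w1.png",cv2.resize(p,(800,600),interpolation=2)[:,:,::-1])
P=cloud(c,d);h=cv2.cvtColor(p,cv2.COLOR_RGB2HSV)
box=(abs(P[...,0]-.5)<.12)&(abs(P[...,1]-.055)<.12)&(P[...,2]>.074)&(P[...,2]<.09)
for nm,lo,hi in(("red",(0,120,60),(8,255,255)),("yellow",(20,120,80),(35,255,255)),("blue",(105,120,50),(130,255,255)),("black",(0,0,0),(180,255,70))):
    m=box&(cv2.inRange(h,np.array(lo),np.array(hi))>0)
    q=P[m]; print(nm,len(q),np.round(np.median(q,0),4),np.argwhere(m).mean(0)[::-1]*800/512)
E
```

```text
{'time': 1.85, 'joint_pos': [-0.19, 0.446, -0.138, 2.021, 0.094, 0.679, 0.854], 'joint_vel': [-0.007, -0.02, 0.001, -0.01, 0.003, -0.005, -0.0], 'ee_pos': [0.452, 0.084, 0.252], 'orientation': [[-0.946, 0.323, 0.001], [0.323, 0.946, 0.001], [-0.001, 0.002, -1.0]]}
red 271 [0.5345 0.1046 0.0791] [460.89137454 369.30350554]
yellow 276 [0.5472 0.0204 0.0788] [350.05095109 420.36911232]
blue 328 [0.4547 0.0952 0.0788] [409.36070884 261.48532774]
black 314 [0.461  0.0034 0.0788] [283.30513535 315.64490446]
```

View pics/w1.png

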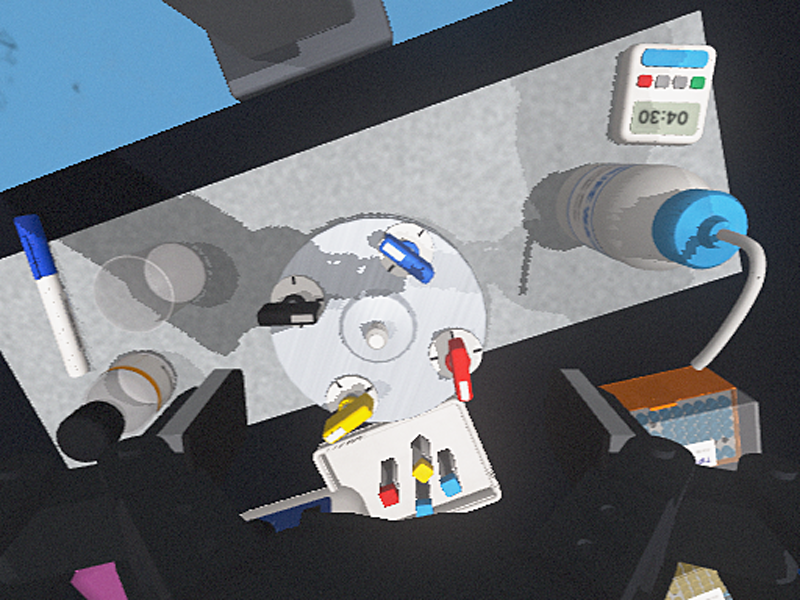

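```bash
cat >> h.py <<'E'
def fit(c,p,d,cen,verbose=1):
    P=cloud(c,d);out={}
    for n,q in cen.items():
        m=(np.hypot(P[...,0]-q[0],P[...,1]-q[1])<.03)&(P[...,2]>.074)&(P[...,2]<.09)
        X=P[m][:,:2]
        r=cv2.minAreaRect((X*1000).astype(np.float32))
        B=cv2.boxPoints(r)/1000;e=B[1]-B[0],B[2]-B[1];e=max(e,key=np.linalg.norm)
        g=p[m].astype(float);w=(g.min(1)>150)
        v=X[w].mean(0)-np.array(r[0])/1000 if w.sum()>3 else e
        if e@v<0:e=-e
        out[n]=(np.array(r[0])/1000,np.degrees(np.arctan2(e[1],e[0])))
        if verbose:print(n,len(X),w.sum(),np.round(r[0],1),np.round(sorted(r[1]),1),"ptr heading %.1f"%out[n][1],"z",round(float(np.median(P[m][:,2])),4))
    return out
CEN=dict(red=(.534,.103),yellow=(.547,.019),blue=(.456,.095),black=(.463,.006))
def square(o):
    # red, yellow(cw next), black, blue on 62 mm circle
    a=np.array([o[n][0] for n in("red","yellow","black","blue")])@[1,1j];w=np.array([1,-1j,-1,1j])
    c=a.mean();k=((a-c)*w.conj()).mean();k*=.062/abs(k)
    print("centre",c,"rot deg",np.degrees(np.angle(k)),"resid mm",np.round(np.abs(a-c-k*w)*1000,1));return {n:c+k*x for n,x in zip(("red","yellow","black","blue"),w)}
E
python3 - <<'E'
from h import *
import pickle
c,p,d=pickle.load(open("w1.pkl","rb"))
o=fit(c,p,d,CEN);print(square(o))
c=viewer.get_calibration("top");P=cloud(c,np.load("topd.npy"))
m=(P[...,2]>.1)&(abs(P[...,1]-.25)<.13)&(abs(P[...,0]-.5)<.13)
q=P[m]
for z0 in np.arange(.1,.26,.02):
    k=q[(q[:,2]>=z0)&(q[:,2]<z0+.02)]
    if len(k):print("bottle",round(z0,2),len(k),np.round(k.min(0),3),np.round(k.max(0),3))
E
```

```text
red 362 68 [539.6 103.7] [11.1 41.1] ptr heading -9.9 z 0.0792
yellow 350 60 [550.   16.5] [11.3 41.2] ptr heading -70.9 z 0.079
blue 433 88 [452.2  93. ] [11.2 40.4] ptr heading -145.9 z 0.0791
black 413 54 [463.2   6.9] [11.4 40.1] ptr heading 72.7 z 0.079
centre (0.5012548141479491+0.055009988784790034j) rot deg 51.831691492969114 resid mm [0.1 0.2 0.7 0.4]
{'red': np.complex128(0.5395691790164394+0.10375431609294143j), 'yellow': np.complex128(0.5499991414561005+0.016695623916299716j), 'black': np.complex128(0.4629404492794588+0.006265661476638637j), 'blue': np.complex128(0.4525104868397978+0.09332435365328035j)}
bottle 0.1 176 [0.442 0.21  0.1  ] [0.502 0.266 0.12 ]
bottle 0.12 72 [0.45  0.217 0.12 ] [0.492 0.258 0.14 ]
bottle 0.14 191 [0.453 0.22  0.14 ] [0.491 0.258 0.16 ]
bottle 0.16 25 [0.468 0.209 0.16 ] [0.527 0.244 0.18 ]
bottle 0.18 58 [0.472 0.214 0.181] [0.521 0.239 0.194]
```

drive_tool(
  increments=[
    [[-0.3,0.2,0.2],[0,0,-0.15],0.4],
    [[-0.6,0.4,0.5],[0,0,-0.3],0.4],
    [[-0.766,0.467,0.8],[0,0,-0.3],0.4],
    [[-0.766,0.467,1],[0,0,-0.3],0.4],
    [[-0.766,0.467,1],[0,0,-0.3],0.4],
    [[-0.766,0.467,1],[0,0,-0.3],0.4],
    [[-0.766,0.467,1],[0,0,-0.3],0.4],
  ],
)

```text
time: 2.48
ee_pos: [0.5394, 0.1031, 0.1533]
orientation: [[-0.985, 0.172, 0.002], [0.172, 0.985, 0.001], [-0.002, 0.001, -1.0]]
ft_force: [-0.0, 0.8, -0.0]
opening: 0.0342
grasp_force: 0.0
```

```bash
cat >> h.py <<'E'
def snap(k=None,pic=None):
    import pickle
    s=status.observe();c=viewer.get_calibration("wrist");p,d=viewer.camera("wrist")
    R=np.array(s["orientation"]);print("t",round(float(s["time"]),2),"ee",np.round(s["ee_pos"],4),"tool x heading %.1f"%np.degrees(np.arctan2(R[1,0],R[0,0])),"J",np.round(s["joint_pos"],2))
    if pic:cv2.imwrite("pics/"+pic,p[:,:,::-1])
    return s,c,p,d
def goto(s,xy,head):
    R=np.array(s["orientation"]);e=np.array(s["ee_pos"]);D=R.T@(np.array([xy[0],xy[1],e[2]])-e)
    h=np.degrees(np.arctan2(R[1,0],R[0,0]));print("shift units",np.round(D*10,3),"turn units",round(((h-head+180)%360-180)/30,3))
E
python3 - <<'E'
from h import *
s,c,p,d=snap(pic="w2.png")
o=fit(c,p,d,CEN)
goto(s,o["red"][0],o["red"][1]+180)
E
```

```text
t 2.48 ee [0.5394 0.1031 0.1533] tool x heading 170.1 J [-0.18  0.7  -0.15  1.88  0.17  0.58  0.96]
red 822 28 [539.9 103.7] [10.5 41. ] ptr heading -10.3 z 0.0791
yellow 807 114 [550.   16.6] [11.2 41.4] ptr heading -70.5 z 0.0789
blue 1129 225 [452.4  92.9] [11.  40.6] ptr heading -146.3 z 0.079
black 1069 178 [463.3   6.9] [11.1 41. ] ptr heading 73.3 z 0.079
shift units [-0.004  0.007  0.   ] turn units 0.013
```

View pics/w2.png

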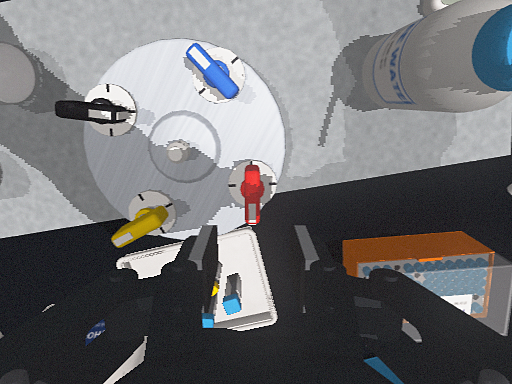

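The image shows the red bar at (252,195), centred between the fingers at columns 210 and 300, with the tool aligned to it. I'll descend and grip.

drive_tool(
  increments=[
    [[0,0.005,0.3],[0,0,0.01],0.4],
    [[0,0.005,0.6],[0,0,0.01],0.4],
    [[0,0.005,0.85],[0,0,0.01],0.4],
    [[0,0.005,1.0],[0,0,0.01],0.4],
    [[0,0.005,1.0],[0,0,0.01],0.4],
    [[0,0.005,1.0],[0,0,0.01],0.4],
  ],
  newtons=40,
)

```text
time: 3.03
ee_pos: [0.5395, 0.103, 0.0525]
orientation: [[-0.984, 0.178, 0.001], [0.178, 0.984, 0.0], [-0.001, 0.001, -1.0]]
ft_force: [1.6, -0.9, 0.5]
opening: 0.0344
grasp_force: 0.0
```

drive_tool(
  increments=[
    [[0,0,0],[0,0,0],0],
    [[0,0,0],[0,0,0],0],
    [[0,0,0],[0,0,0],0],
    [[0,0,0],[0,0,0],0],
    [[0,0,0],[0,0,0],0],
    [[0,0,0],[0,0,0],0],
  ],
)

```text
time: 3.53
ee_pos: [0.5402, 0.1021, 0.0535]
orientation: [[-0.984, 0.179, 0.003], [0.179, 0.984, -0.0], [-0.003, 0.0, -1.0]]
ft_force: [-0.6, -2.4, 6.3]
opening: 0.0161
grasp_force: 39.0
```

drive_tool(
  increments=[
    [[0,0,0],[0,0,0.15],0],
    [[0,0,0],[0,0,0.3],0],
    [[0,0,0],[0,0,0.45],0],
    [[0,0,0],[0,0,0.6],0],
    [[0,0,0],[0,0,0.75],0],
    [[0,0,0],[0,0,0.9],0],
    [[0,0,0],[0,0,1.0],0],
    [[0,0,0],[0,0,1.0],0],
  ],
  newtons=60,
)

```text
time: 4.2
ee_pos: [0.54, 0.1017, 0.0536]
orientation: [[-0.761, 0.649, 0.003], [0.649, 0.761, -0.001], [-0.002, 0.001, -1.0]]
ft_force: [-1.3, -2.8, 8.3]
opening: 0.015
grasp_force: 58.6
```

```bash
python3 - <<'E'
from h import *
s,c,p,d=snap(pic="w3.png")
print(s["opening"],s["grasp_force"],s["ft_force"],s["wrist_torque"])
E
```

```text
t 4.2 ee [0.54   0.1017 0.0536] tool x heading 139.6 J [-0.28  0.87  0.01  1.93 -0.02  0.34  0.61]
0.014957502653471252 58.590359687805176 [-1.30864298 -2.77293881  8.29776455] [-0.63283423  0.28165596  0.00230389]
```

View pics/w3.png

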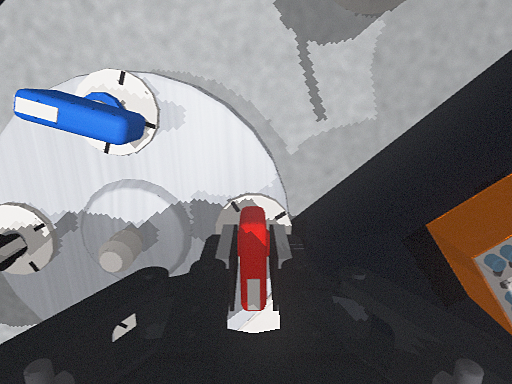

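The red bar sits at column 253 between the pads and turned with them. I'll continue the remaining 60 degrees.

drive_tool(
  increments=[
    [[0,0,0],[0,0,0.15],0],
    [[0,0,0],[0,0,0.3],0],
    [[0,0,0],[0,0,0.45],0],
    [[0,0,0],[0,0,0.6],0],
    [[0,0,0],[0,0,0.75],0],
    [[0,0,0],[0,0,0.9],0],
    [[0,0,0],[0,0,1.0],0],
    [[0,0,0],[0,0,1.0],0],
  ],
)

```text
time: 4.92
ee_pos: [0.5396, 0.1014, 0.0536]
orientation: [[-0.335, 0.942, 0.002], [0.942, 0.335, -0.001], [-0.001, 0.002, -1.0]]
ft_force: [-1.7, -2.6, 8.9]
opening: 0.0149
grasp_force: 58.7
```

drive_tool(
  increments=[
    [[0,0,0],[0,0,0.15],0],
    [[0,0,0],[0,0,0.3],0],
    [[0,0,0],[0,0,0.45],0],
    [[0,0,0],[0,0,0.6],0],
    [[0,0,0],[0,0,0.75],0],
    [[0,0,0],[0,0,0.9],0],
    [[0,0,0],[0,0,1.0],0],
    [[0,0,0],[0,0,1.0],0],
    [[0,0,0],[0,0,1.0],0],
  ],
)

```text
time: 5.67
ee_pos: [0.5391, 0.1014, 0.0536]
orientation: [[0.18, 0.984, 0.001], [0.984, -0.18, -0.0], [0.0, 0.001, -1.0]]
ft_force: [-3.2, -4.1, 8.8]
opening: 0.015
grasp_force: 58.8
```

drive_tool(
  increments=[
    [[0,0,0],[0,0,0],0.2],
    [[0,0,0],[0,0,0],0.4],
    [[0,0,0],[0,0,0],0.4],
    [[0,0,-0.2],[0,0,0],0.4],
    [[0,0,-0.5],[0,0,0],0.4],
    [[0,0,-0.8],[0,0,0],0.4],
    [[0,0,-1.0],[0,0,0],0.4],
    [[0,0,-1.0],[0,0,0],0.4],
    [[0,0,-1.0],[0,0,0],0.4],
    [[0,0,-1.0],[0,0,0],0.4],
  ],
)

```text
time: 6.5
ee_pos: [0.5388, 0.1034, 0.1511]
orientation: [[0.177, 0.984, -0.0], [0.984, -0.177, 0.001], [0.001, -0.001, -1.0]]
ft_force: [0.8, -0.8, -0.2]
opening: 0.0341
grasp_force: 0.0
```

```bash
python3 - <<'E'
from h import *
s,c,p,d=snap(pic="w4.png")
print(s["ft_force"])
o=fit(c,p,d,CEN)
goto(s,o["yellow"][0],o["yellow"][1]+180)
E
```

```text
t 6.5 ee [0.5388 0.1034 0.1511] tool x heading 79.8 J [-0.47  0.73  0.33  1.89 -0.41  0.59 -0.05]
[ 0.8405238  -0.75515723 -0.21862699]
red 864 144 [539.8 102.8] [10.7 41.2] ptr heading -99.9 z 0.0791
yellow 676 92 [550.3  16.6] [11.3 40.8] ptr heading -70.9 z 0.0791
blue 788 137 [452.9  92.6] [10.7 41.4] ptr heading -146.1 z 0.0791
black 0 0 [0. 0.] [0. 0.] ptr heading 0.0 z nan
shift units [-0.833  0.268 -0.001] turn units -0.977
  return _methods._mean(a, axis=axis, dtype=dtype,
  ret = ret.dtype.type(ret / rcount)
```

```bash
python3 - <<'E'
from h import *
c=viewer.get_calibration("top");P=cloud(c,np.load("topd.npy"))
m=(P[...,2]>.06)&(P[...,2]<.4)&(P[...,0]>.56)&(np.hypot(P[...,0]-.55,P[...,1]-.017)<.2)
q=P[m]
for lo,hi in((-.2,-.1),(-.1,-.05),(-.05,0),(0,.05),(.05,.1),(.1,.2)):
    k=q[(q[:,1]>=lo)&(q[:,1]<hi)]
    if len(k):i=k[:,0].argmin();print(lo,hi,"nearest",np.round(k[i],3),"zmax",k[:,2].max())
E
```

```text
-0.2 -0.1 nearest [ 0.629 -0.104  0.06 ] zmax 0.1102544790249369
-0.1 -0.05 nearest [ 0.631 -0.096  0.063] zmax 0.1427375768843241
-0.05 0 nearest [ 0.646 -0.042  0.063] zmax 0.1114745643295939
0.1 0.2 nearest [0.623 0.185 0.062] zmax 0.07469976228707087
```

drive_tool(
  increments=[
    [[-0.3,0.1,0],[0,0,-0.2],0.4],
    [[-0.6,0.2,0],[0,0,-0.4],0.4],
    [[-0.83,0.265,0],[0,0,-0.6],0.4],
    [[-0.83,0.265,0],[0,0,-0.8],0.4],
    [[-0.83,0.265,0],[0,0,-0.98],0.4],
    [[-0.83,0.265,0],[0,0,-0.98],0.4],
    [[-0.83,0.265,0],[0,0,-0.98],0.4],
    [[-0.83,0.265,0],[0,0,-0.98],0.4],
  ],
  newtons=60,
)

```text
time: 7.22
ee_pos: [0.55, 0.0168, 0.1506]
orientation: [[-0.326, 0.945, -0.001], [0.945, 0.326, 0.0], [0.001, -0.001, -1.0]]
ft_force: [0.6, 0.9, -0.2]
opening: 0.0346
grasp_force: 0.0
```

```bash
python3 - <<'E'
from h import *
s,c,p,d=snap(pic="w5.png")
o=fit(c,p,d,{k:CEN[k] for k in("red","yellow","blue")})
goto(s,o["yellow"][0],o["yellow"][1]+180)
E
```

```text
t 7.22 ee [0.55   0.0168 0.1506] tool x heading 109.1 J [-0.21  0.71  0.17  1.88 -0.21  0.57  0.42]
red 1156 223 [539.8 102.9] [11.  40.6] ptr heading -99.6 z 0.0792
yellow 869 139 [550.5  15.9] [10.7 41.6] ptr heading -70.9 z 0.079
blue 1307 228 [452.7  92.6] [11.4 40.7] ptr heading -146.6 z 0.079
shift units [-0.01   0.003 -0.   ] turn units -0.002
```

drive_tool(
  increments=[
    [[-0.005,0,0.3],[0,0,0],0.4],
    [[-0.005,0,0.6],[0,0,0],0.4],
    [[-0.005,0,0.85],[0,0,0],0.4],
    [[-0.005,0,0.975],[0,0,0],0.4],
    [[-0.005,0,0.975],[0,0,0],0.4],
    [[-0.005,0,0.975],[0,0,0],0.4],
  ],
)

```text
time: 7.77
ee_pos: [0.5502, 0.0161, 0.0533]
orientation: [[-0.328, 0.945, -0.001], [0.945, 0.328, -0.0], [0.0, -0.001, -1.0]]
ft_force: [0.1, -0.3, 0.5]
opening: 0.0341
grasp_force: 0.0
```

drive_tool(
  increments=[
    [[0,0,0],[0,0,0],0],
    [[0,0,0],[0,0,0],0],
    [[0,0,0],[0,0,0],0],
    [[0,0,0],[0,0,0],0],
    [[0,0,0],[0,0,0],0],
    [[0,0,0],[0,0,0],0],
  ],
)

```text
time: 8.27
ee_pos: [0.5497, 0.0155, 0.0549]
orientation: [[-0.328, 0.945, -0.001], [0.945, 0.328, -0.0], [0.0, -0.001, -1.0]]
ft_force: [-4.4, -0.1, 7.5]
opening: 0.0144
grasp_force: 58.8
```

drive_tool(
  increments=[
    [[0,0,0],[0,0,0.15],0],
    [[0,0,0],[0,0,0.3],0],
    [[0,0,0],[0,0,0.45],0],
    [[0,0,0],[0,0,0.6],0],
    [[0,0,0],[0,0,0.75],0],
    [[0,0,0],[0,0,0.9],0],
    [[0,0,0],[0,0,1.0],0],
    [[0,0,0],[0,0,1.0],0],
  ],
)

```text
time: 8.93
ee_pos: [0.5499, 0.0155, 0.0549]
orientation: [[0.191, 0.982, -0.001], [0.982, -0.191, -0.0], [-0.0, -0.001, -1.0]]
ft_force: [-4.8, -1.6, 7.4]
opening: 0.0143
grasp_force: 58.8
```

drive_tool(
  increments=[
    [[0,0,0],[0,0,0.15],0],
    [[0,0,0],[0,0,0.3],0],
    [[0,0,0],[0,0,0.45],0],
    [[0,0,0],[0,0,0.6],0],
    [[0,0,0],[0,0,0.75],0],
    [[0,0,0],[0,0,0.9],0],
    [[0,0,0],[0,0,1.0],0],
    [[0,0,0],[0,0,1.0],0],
  ],
)

```text
time: 9.6
ee_pos: [0.55, 0.0154, 0.0549]
orientation: [[0.656, 0.755, -0.0], [0.755, -0.656, -0.0], [-0.0, 0.0, -1.0]]
ft_force: [-4.0, -1.4, 6.3]
opening: 0.0141
grasp_force: 58.8
```

drive_tool(
  increments=[
    [[0,0,0],[0,0,0.15],0],
    [[0,0,0],[0,0,0.3],0],
    [[0,0,0],[0,0,0.45],0],
    [[0,0,0],[0,0,0.6],0],
    [[0,0,0],[0,0,0.75],0],
    [[0,0,0],[0,0,0.9],0],
    [[0,0,0],[0,0,1.0],0],
    [[0,0,0],[0,0,1.0],0],
    [[0,0,0],[0,0,1.0],0],
  ],
)

```text
time: 10.35
ee_pos: [0.5501, 0.0153, 0.0549]
orientation: [[0.945, 0.328, 0.0], [0.328, -0.945, -0.0], [0.0, 0.0, -1.0]]
ft_force: [-4.4, -1.4, 7.1]
opening: 0.0143
grasp_force: 58.9
```

drive_tool(
  increments=[
    [[0,0,0],[0,0,0],0.2],
    [[0,0,0],[0,0,0],0.4],
    [[0,0,0],[0,0,0],0.4],
    [[0,0,-0.2],[0,0,0],0.4],
    [[0,0,-0.5],[0,0,0],0.4],
    [[0,0,-0.8],[0,0,0],0.4],
    [[0,0,-1.0],[0,0,0],0.4],
    [[0,0,-1.0],[0,0,0],0.4],
    [[0,0,-1.0],[0,0,0],0.4],
    [[0,0,-1.0],[0,0,0],0.4],
  ],
)

```text
time: 11.18
ee_pos: [0.5506, 0.0166, 0.1533]
orientation: [[0.944, 0.329, -0.0], [0.329, -0.944, 0.001], [0.0, -0.001, -1.0]]
ft_force: [-1.0, -1.0, 0.2]
opening: 0.0342
grasp_force: 0.0
```

```bash
python3 - <<'E'
from h import *
s,c,p,d=snap(pic="w6.png")
o=fit(c,p,d,{k:CEN[k] for k in("red","yellow","blue")})
goto(s,o["blue"][0],o["blue"][1]+180)
goto(s,o["blue"][0],o["blue"][1])
E
```

```text
t 11.18 ee [0.5506 0.0166 0.1533] tool x heading 19.2 J [-0.47  0.8   0.63  1.89 -0.72  0.7  -0.64]
red 958 161 [540.3 102.6] [10.9 40.8] ptr heading -99.7 z 0.0791
yellow 800 134 [550.   15.9] [10.1 40.8] ptr heading -161.0 z 0.0791
blue 176 0 [466.2 100.8] [ 9.6 10.8] ptr heading -55.4 z 0.0782
shift units [-5.200e-01 -1.072e+00  1.000e-03] turn units -3.512
shift units [-5.200e-01 -1.072e+00  1.000e-03] turn units 2.488
```

drive_tool(
  increments=[
    [[-0.15,-0.3,0],[0,0,-0.2],0.4],
    [[-0.3,-0.6,0],[0,0,-0.4],0.4],
    [[-0.45,-0.9,0],[0,0,-0.6],0.4],
    [[-0.52,-1.0,0],[0,0,-0.8],0.4],
    [[-0.52,-1.0,0],[0,0,-1.0],0.4],
  ],
)

```text
time: 11.65
ee_pos: [0.4643, 0.0964, 0.1524]
orientation: [[0.646, 0.763, -0.007], [0.763, -0.646, 0.002], [-0.003, -0.006, -1.0]]
ft_force: [0.4, -0.1, -0.3]
opening: 0.0342
grasp_force: 0.0
```

drive_tool(
  increments=[
    [[0,0,0],[0,0,-0.2],0.4],
    [[0,0,0],[0,0,-0.4],0.4],
    [[0,0,0],[0,0,-0.6],0.4],
    [[0,0,0],[0,0,-0.8],0.4],
    [[0,0,0],[0,0,-1.0],0.4],
  ],
)

```text
time: 12.07
ee_pos: [0.4681, 0.0933, 0.1528]
orientation: [[0.183, 0.983, -0.002], [0.983, -0.183, -0.0], [-0.0, -0.002, -1.0]]
ft_force: [-0.7, -0.4, -0.0]
opening: 0.0342
grasp_force: 0.0
```

drive_tool(
  increments=[
    [[0,0,0],[0,0,-0.2],0.4],
    [[0,0,0],[0,0,-0.4],0.4],
    [[0,0,0],[0,0,-0.6],0.4],
    [[0,0,0],[0,0,-0.8],0.4],
    [[0,0,0],[0,0,-1.0],0.4],
  ],
)

```text
time: 12.48
ee_pos: [0.4681, 0.0933, 0.1528]
orientation: [[-0.333, 0.943, -0.002], [0.943, 0.333, 0.0], [0.001, -0.002, -1.0]]
ft_force: [-0.1, -1.5, 0.4]
opening: 0.0341
grasp_force: 0.0
```

drive_tool(
  increments=[
    [[0,0,0],[0,0,-0.2],0.4],
    [[0,0,0],[0,0,-0.4],0.4],
    [[0,0,0],[0,0,-0.6],0.4],
    [[0,0,0],[0,0,-0.8],0.4],
    [[0,0,0],[0,0,-1.0],0.4],
  ],
)

```text
time: 12.9
ee_pos: [0.4681, 0.0933, 0.1528]
orientation: [[-0.76, 0.65, -0.002], [0.65, 0.76, 0.0], [0.002, -0.001, -1.0]]
ft_force: [-0.2, -0.0, -0.1]
opening: 0.034
grasp_force: 0.0
```

drive_tool(
  increments=[
    [[0,0,0],[0,0,-0.2],0.4],
    [[0,0,0],[0,0,-0.4],0.4],
    [[0,0,0],[0,0,-0.6],0.4],
    [[0,0,0],[0,0,-0.8],0.4],
    [[0,0,0],[0,0,-1.0],0.4],
  ],
)

```text
time: 13.32
ee_pos: [0.4681, 0.0934, 0.1528]
orientation: [[-0.983, 0.183, -0.002], [0.183, 0.983, 0.0], [0.002, 0.0, -1.0]]
ft_force: [-0.2, -0.3, -0.6]
opening: 0.0346
grasp_force: 0.0
```

drive_tool(
  increments=[
    [[0,0,0],[0,0,-0.2],0.4],
    [[0,0,0],[0,0,-0.4],0.4],
    [[0,0,0],[0,0,-0.6],0.4],
    [[0,0,0],[0,0,-0.8],0.4],
    [[0,0,0],[0,0,-1.0],0.4],
    [[0,0,0],[0,0,-1.0],0.4],
    [[0,0,0],[0,0,-1.0],0.4],
  ],
)

```text
time: 13.9
ee_pos: [0.4682, 0.0932, 0.1531]
orientation: [[-0.946, -0.325, -0.002], [-0.325, 0.946, 0.001], [0.001, 0.001, -1.0]]
ft_force: [-0.7, 0.7, -0.7]
opening: 0.0344
grasp_force: 0.0
```

```bash
python3 - <<'E'
from h import *
s,c,p,d=snap(pic="w7.png")
o=fit(c,p,d,{k:CEN[k] for k in("blue","black")})
goto(s,o["blue"][0],o["blue"][1])
goto(s,o["blue"][0],o["blue"][1]+180)
E
```

```text
t 13.9 ee [0.4682 0.0932 0.1531] tool x heading -161.0 J [-0.14  0.64 -0.24  2.08  0.31  0.46  1.28]
blue 887 187 [452.1  92.8] [11.  40.9] ptr heading -146.2 z 0.0791
black 1010 158 [462.6   6.5] [11.4 40.9] ptr heading 72.0 z 0.079
shift units [0.154 0.048 0.   ] turn units -0.495
shift units [0.154 0.048 0.   ] turn units 5.505
```

drive_tool(
  increments=[
    [[0.154,0.048,0],[0,0,-0.2],0.4],
    [[0.154,0.048,0],[0,0,-0.4],0.4],
    [[0.154,0.048,0],[0,0,-0.495],0.4],
    [[0.154,0.048,0.1],[0,0,-0.495],0.4],
    [[0.154,0.048,0.4],[0,0,-0.495],0.4],
    [[0.154,0.048,0.7],[0,0,-0.495],0.4],
    [[0.154,0.048,0.9],[0,0,-0.495],0.4],
    [[0.154,0.048,1.0],[0,0,-0.495],0.4],
    [[0.154,0.048,1.0],[0,0,-0.495],0.4],
    [[0.154,0.048,1.0],[0,0,-0.495],0.4],
  ],
)

```text
time: 14.78
ee_pos: [0.4522, 0.0928, 0.0534]
orientation: [[-0.83, -0.558, -0.001], [-0.558, 0.83, -0.001], [0.001, 0.0, -1.0]]
ft_force: [0.1, 0.7, 0.0]
opening: 0.0343
grasp_force: 0.0
```

drive_tool(
  increments=[
    [[0,0,0],[0,0,0],0],
    [[0,0,0],[0,0,0],0],
    [[0,0,0],[0,0,0],0],
    [[0,0,0],[0,0,0],0],
    [[0,0,0],[0,0,0],0],
    [[0,0,0],[0,0,0],0],
  ],
)

```text
time: 15.28
ee_pos: [0.4532, 0.0926, 0.0547]
orientation: [[-0.83, -0.558, 0.002], [-0.558, 0.83, 0.0], [-0.002, -0.001, -1.0]]
ft_force: [-0.6, -0.5, 6.5]
opening: 0.0144
grasp_force: 59.0
```

Gripped, with the heading matching. I'll turn 180° in six 30° calls.

drive_tool(
  increments=[
    [[0,0,0],[0,0,0.15],0],
    [[0,0,0],[0,0,0.3],0],
    [[0,0,0],[0,0,0.45],0],
    [[0,0,0],[0,0,0.6],0],
    [[0,0,0],[0,0,0.75],0],
    [[0,0,0],[0,0,0.9],0],
    [[0,0,0],[0,0,1.0],0],
    [[0,0,0],[0,0,1.0],0],
  ],
)

```text
time: 15.95
ee_pos: [0.4535, 0.092, 0.0547]
orientation: [[-0.998, -0.066, 0.002], [-0.066, 0.998, -0.0], [-0.002, -0.001, -1.0]]
ft_force: [1.3, -1.7, 6.8]
opening: 0.0145
grasp_force: 59.0
```

drive_tool(
  increments=[
    [[0,0,0],[0,0,0.15],0],
    [[0,0,0],[0,0,0.3],0],
    [[0,0,0],[0,0,0.45],0],
    [[0,0,0],[0,0,0.6],0],
    [[0,0,0],[0,0,0.75],0],
    [[0,0,0],[0,0,0.9],0],
    [[0,0,0],[0,0,1.0],0],
    [[0,0,0],[0,0,1.0],0],
  ],
)

```text
time: 16.62
ee_pos: [0.4533, 0.0913, 0.0547]
orientation: [[-0.897, 0.442, 0.002], [0.442, 0.897, -0.001], [-0.002, -0.0, -1.0]]
ft_force: [0.4, -3.4, 7.8]
opening: 0.0143
grasp_force: 59.0
```

drive_tool(
  increments=[
    [[0,0,0],[0,0,0.15],0],
    [[0,0,0],[0,0,0.3],0],
    [[0,0,0],[0,0,0.45],0],
    [[0,0,0],[0,0,0.6],0],
    [[0,0,0],[0,0,0.75],0],
    [[0,0,0],[0,0,0.9],0],
    [[0,0,0],[0,0,1.0],0],
    [[0,0,0],[0,0,1.0],0],
  ],
)

```text
time: 17.28
ee_pos: [0.4529, 0.0908, 0.0547]
orientation: [[-0.555, 0.832, 0.001], [0.832, 0.555, -0.002], [-0.002, 0.0, -1.0]]
ft_force: [0.3, -4.6, 8.2]
opening: 0.0143
grasp_force: 59.1
```

drive_tool(
  increments=[
    [[0,0,0],[0,0,0.15],0],
    [[0,0,0],[0,0,0.3],0],
    [[0,0,0],[0,0,0.45],0],
    [[0,0,0],[0,0,0.6],0],
    [[0,0,0],[0,0,0.75],0],
    [[0,0,0],[0,0,0.9],0],
    [[0,0,0],[0,0,1.0],0],
    [[0,0,0],[0,0,1.0],0],
  ],
)

```text
time: 17.95
ee_pos: [0.4523, 0.0906, 0.0547]
orientation: [[-0.065, 0.998, 0.001], [0.998, 0.065, -0.002], [-0.002, 0.0, -1.0]]
ft_force: [-1.5, -5.0, 7.3]
opening: 0.0145
grasp_force: 59.3
```

drive_tool(
  increments=[
    [[0,0,0],[0,0,0.15],0],
    [[0,0,0],[0,0,0.3],0],
    [[0,0,0],[0,0,0.45],0],
    [[0,0,0],[0,0,0.6],0],
    [[0,0,0],[0,0,0.75],0],
    [[0,0,0],[0,0,0.9],0],
    [[0,0,0],[0,0,1.0],0],
    [[0,0,0],[0,0,1.0],0],
  ],
)

```text
time: 18.62
ee_pos: [0.4516, 0.0907, 0.0547]
orientation: [[0.443, 0.897, -0.0], [0.897, -0.443, -0.002], [-0.002, 0.0, -1.0]]
ft_force: [-2.4, -3.7, 9.3]
opening: 0.0144
grasp_force: 59.4
```

drive_tool(
  increments=[
    [[0,0,0],[0,0,0.15],0],
    [[0,0,0],[0,0,0.3],0],
    [[0,0,0],[0,0,0.45],0],
    [[0,0,0],[0,0,0.6],0],
    [[0,0,0],[0,0,0.75],0],
    [[0,0,0],[0,0,0.9],0],
    [[0,0,0],[0,0,1.0],0],
    [[0,0,0],[0,0,1.0],0],
    [[0,0,0],[0,0,1.0],0],
  ],
)

```text
time: 19.37
ee_pos: [0.4511, 0.0911, 0.0546]
orientation: [[0.83, 0.557, -0.001], [0.557, -0.83, -0.001], [-0.002, 0.0, -1.0]]
ft_force: [-3.6, -4.1, 10.3]
opening: 0.0144
grasp_force: 59.5
```

drive_tool(
  increments=[
    [[0,0,0],[0,0,0],0.2],
    [[0,0,0],[0,0,0],0.4],
    [[0,0,0],[0,0,0],0.4],
    [[0,0,-0.2],[0,0,0],0.4],
    [[0,0,-0.5],[0,0,0],0.4],
    [[0,0,-0.8],[0,0,0],0.4],
    [[0,0,-1.0],[0,0,0],0.4],
    [[0,0,-1.0],[0,0,0],0.4],
    [[0,0,-1.0],[0,0,0],0.4],
    [[0,0,-1.0],[0,0,0],0.4],
  ],
)

```text
time: 20.2
ee_pos: [0.4522, 0.0934, 0.1532]
orientation: [[0.828, 0.56, -0.001], [0.56, -0.828, 0.001], [-0.0, -0.001, -1.0]]
ft_force: [0.3, -0.2, 0.8]
opening: 0.0343
grasp_force: 0.0
```

drive_tool(
  increments=[
    [[0.1,0,-0.4],[0,0,0],0.4],
    [[0.2,0,-0.8],[0,0,0],0.4],
    [[0.2,0,-1.0],[0,0,-0.2],0.4],
    [[0.2,0,-1.0],[0,0,-0.4],0.4],
    [[0.2,0,-1.0],[0,0,-0.6],0.4],
    [[0.2,0,-1.0],[0,0,-0.8],0.4],
    [[0.2,0,-1.0],[0,0,-1.0],0.4],
    [[0.2,0,-1.0],[0,0,-1.0],0.4],
    [[0.2,0,-1.0],[0,0,-1.0],0.4],
  ],
)

```text
time: 20.95
ee_pos: [0.4686, 0.104, 0.2528]
orientation: [[0.441, 0.898, -0.002], [0.898, -0.441, 0.0], [-0.001, -0.002, -1.0]]
ft_force: [-0.3, -0.1, 0.1]
opening: 0.0344
grasp_force: 0.0
```

```bash
python3 - <<'E'
from h import *
s,c,p,d=snap(pic="w8.png")
fit(c,p,d,CEN)
E
```

```text
t 20.95 ee [0.4686 0.104  0.2528] tool x heading 63.8 J [-0.69  0.54  0.6   1.99 -0.44  0.75 -0.29]
red 469 108 [539.8 102.9] [11.2 40.6] ptr heading -99.9 z 0.079
yellow 422 70 [549.9  16.7] [10.8 40.6] ptr heading -161.1 z 0.0789
blue 412 86 [453.4  93.1] [11.2 40.3] ptr heading 34.2 z 0.0791
black 167 32 [460.3   8.3] [ 7.6 39.8] ptr heading 65.1 z 0.0788
```

View pics/w8.png

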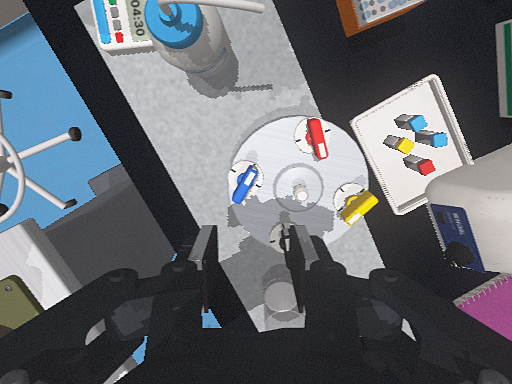

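The picture shows red (318,138), blue (243,185) and yellow (358,207) at their turned headings: 90°, 180° and 90° clockwise of where they started. Black (285,237) is half hidden by a finger; it measured 72° after yellow was done and nothing has gone near it since. The wash bottle and timer are still standing. The gripper is clear of everything, so I'm handing in.

```bash
python3 -c "
from station import workorder;print(workorder.sign_off())"
```

```text
the job is handed in; nothing more can be done
None
```

The job is handed in, and no verdict came back: by the wrist camera red and yellow each turned 90° clockwise and blue 180°, in the order red, yellow, blue, with black left alone and no sign that any bystander was touched.

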